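Switch on the power strip inside its cable box and latch the flap again

ROBOT

A 6-joint arm with a two-finger parallel gripper is mounted at the origin on a cart in front of the work surface, level with it; the furniture and walls round the work are solid. World frame = base frame: x ahead of the robot, y to its left, z up, the work surface at z = 0. Lengths are in mm, angles in degrees, forces in N, time in s.
With the tool pointing down it reaches from about 300 to 850 mm from the base axis. Payload 4.2 kg.
Tool frame: the origin (TCP) lies on the centre line of the jaws, within the pads' length; the fingertips stand 11 mm ahead of it and the grasp point (between the pads) lies 8 mm behind it; z points along the fingers, y is the line along which they close (so a half turn about z gives the same grasp; the last joint's range is limited). The gripper opens to 91 mm and grips with 3 to 60 N. Pads are 32 mm wide; open, the fingers measure 118 mm over their backs; the gripper's body (76 mm by 178 mm) begins 60 mm behind the grasp point.
Start: joints at [73.797, 18.312, 89.639, -0, 72.044, -1.146], TCP at [149.378, 555.273, 224.976] pointing down, gripper open.
Joint ranges: [-177.97, 177.97], [-48.28, 115.42], [12.27, 149.76], [-77.06, 257.06], [2.81, 150.46], [-146.56, 146.56]. Speed limits (degrees/s): [147.25, 147.25, 180, 180, 180, 180].

INTERFACE

Orientations are given as [roll, pitch, yaw] about the fixed x, y, z axes, in that order (R = Rz(yaw) Ry(pitch) Rx(roll)).
In Python, from workcell import env, grab_frame, camera_model, models gives the robot as it stands.
- The arm moves only by the shell command python3 -m crank 'ROWS' [FORCE]. ROWS is text: rows parted by semicolons, each of 7 numbers parted by spaces: the closure, from -1 (fully open) to 1 (shut), so that 0 is half open, then the shift along the tool's x, y, z in mm, then the turn, a rotation vector about the tool's x, y, z in degrees. A call has 1 to 10 rows; each row shifts and turns the commanded pose from where the row before left it, along the tool's axes as they then stand; what a row does not reach is not made up. A row lasts 1/8 s, in which the tool goes at most 62.5 mm and 10.7 degrees, less where a joint would pass 70% of its speed; a pose out of reach is approached as far as the arm can. A call is refused whole if a number of a shift passes 62.5 or a number of a turn 10.7, either way. A call with a gripper value outside its range is refused whole. The fingers move at their own pace and stop on an object; FORCE is the grip in N (left out, the last holds). Time passes only in rows, so rows that do not move let the fingers close. It gives the time, the measured TCP pose, the force, the opening and the grip force at its end, in the units of the state.
- env.state(): the state, without advancing time (a new reading comes with each control period).
- grab_frame(name): name is "scene" or "top" or "wrist"; returns the picture (384x512x3 uint8, blue, green, red); there is no depth.
- camera_model(name): a dict with "K" (3x3 intrinsics, pixels), "R" (3x3) and "t" (3): a world point X has camera coordinates R X + t; the wrist camera has in their place "mount" (4x4, takes a point from camera to tool coordinates, whose origin is the TCP and whose axes are the flange's). Camera axes: x right, y down, z forward; pixel columns grow to the right and rows downward; lengths in mm; the calibration is good to about 2 mm. A picture is of the moment at which its call begins: read the wrist's pose just before it. camera_model takes no time and is no camera call.
- env.job_done(): hands the job in; it is judged then, once.
Trained networks look in the newest picture that a camera, given by its name, has taken for a name from the list of things; names that differ only in an ending like _2 or _b are one class to them, and where a whole thing is asked for, a point or a joint stands for the part that bears it (a point fixed in the world has none). Each returns a list of dicts, best first, with "p" (0 to 1); they miss things now and then, are a little off and sometimes report something else, mostly with a low value. They report only what shows in the picture. A call takes as long as a camera call.
- models.search_frame(name, camera): "point" ([x, y, z] in mm, in world coordinates, good to about 4 mm: the middle of the surface that is visible of it).
The state is a dict: "time_s": time; "qpos": joint angles; "qvel": joint speeds; "effort": joint torques, N m; "ee_pos": TCP position; "ee_rot": TCP orientation; "force": force on the tool from outside, world axes, zero at the start; "torque": the same for the moment, N m; "gripper_width": finger opening in mm; "gripper_force": force on a finger pad.
Only numpy, scipy, OpenCV 4.12 (cv2) and the standard library are available. Lean on these libraries where they do the work, as an engineer would, in place of code of your own. Each camera call takes 0.05 s, during which the arm holds its last target. There are 200 camera calls.

TASK

The power strip for the work table lives in the white cable box with the bamboo top, so that resin cannot drip on it. Using the fingers only to press and push, press the box's push-latch flap down so that it pops open, press the end of the rocker switch under it that is nearer you fully down so that the strip is on, then push the flap over and press it down again until it latches and stays flush. Pick nothing up, do not shove or lift the box, and leave the things standing around it and on it where they are.

Things in the scene. Friction and masses are not known exactly. Their poses are not given: they have to be found in the camera images.
- cable_box: White plastic cable box with a 5 mm bamboo top, 124 (x) x 272 (y) x 60 mm, 1.4 to 2.2 kg with the power strip fixed inside, loose on rubber feet. Origin: centre of its underside, on the table; x points across the box from its front (robot's side) to its far side, y along it, z up. In its top, towards the -y end (x -50 to 44, y -124 to -30 mm), is an opening closed by the flap.
- flap (a joint): Flap hinge, rad: 0 latched flush, grows as it opens, 1.35 = open stop, -0.066 = lower stop. Push-push latch: pressed to -0.055 or lower (5 mm at the free edge) and let go, a latched flap is released and a spring (0.1 N m shut, 0.04 open) throws it to 1.35 in 1 to 2 s; an open one, swung down and pressed as deep to its firm stop, catches at 0. 3 N near the free edge do; 7 N is a sure press.
- flap_press (a point): Where to press: a small dark inlaid dot on the flap's top face, 74 mm from the hinge, 20 mm from the free edge, at mid width (box y -77 mm); it moves with the flap. The flap is a bamboo plate, 94 mm from hinge to free edge, 91 mm wide, 4 mm thick, its top at box z 60 mm when latched.
- flap_hinge (a point): Middle of the flap's hinge line, level with the closed top face: box x 44, y -77, z 60 mm. The line runs along the box's y at the far side of the opening; the flap reaches from it to -x.
- flap_edge (a point): Middle of the flap's free edge, top face; moves with the flap. Open, it stands 92 mm above and 21 mm to -x of the hinge line, the top face looking to the box's +x. To shut it, push that face to -x from some 20 mm below the edge, then down; bearing down on the edge of the upright flap only tips the box. Under the edge, near its +y end (box y -46 mm), hangs a latch tongue 22 mm wide, 30 mm long.
- strip_switch (a joint): The strip's rocker switch, rad: 0 = off (near end raised), 0.35 = on (near end fully down). It stays where it is left; 2 N on the outer half of the near end start it, and the last of its travel takes up to 12 N; press till it stops. It rocks about a line along the box's y, at box x -13 mm.
- switch_near_end (a point): Outer (-x) edge of the switch's near end when off, mid width: box x -24, y -74.5, z 45 mm; fixed to the box. That end is a pad 10 mm (x -24 to -14) x 12 mm (y) whose edge sinks 4 mm. Press its outer half: a finger that bears further in than x -18 mm stalls short of on. The strip's case round it lies at z 40 mm, x -37 to 10 mm; the front wall's inner face at x -56 mm.
- spool: small spool stand with a resin disc on top, 37 mm across, 26 mm high, standing on the closed part of the box's bamboo top; loose, not to be disturbed. Origin: centre of its underside.
- glue_stick: white hot-glue stick, 12x108x11 mm, lying on the table in front of the box; loose, not to be disturbed. Origin: centre of its underside, long axis y.
- cup_a: small silicone mixing cup, 41 mm across, 28 mm high, near the box; loose, not to be disturbed. Origin: centre of its underside.
- cup_b: another silicone mixing cup, 41 mm across, 28 mm high, near the box; loose, not to be disturbed. Origin: centre of its underside.
- vial: open plastic vial, 33 mm across, 40 mm high, near the box; loose, not to be disturbed. Origin: centre of its underside.
- jar: screw-top pigment jar, 40 mm across, 36 mm high, near the box; loose, not to be disturbed. Origin: centre of its underside.

How it is judged:
By the outcome, as a careful person would: the job done as asked, in the order asked, and still so for the second after the job is handed in, with the robot touching nothing.
It also fails if it takes over 53 s, if anything falls off the work surface, if the arm or the gripper's body presses on something with over 40 N, if the wrist force passes 120 N, or if a joint passes its speed limit or range.

## Working session

There is one attempt and no reset: what is moved stays moved. The work goes in short steps, Python scripts to look and compute and a shell command to move; the robot and the scene stay as the last step left them, time stands still between calls to the robot, and variables do not carry over. Pictures are saved under pics/ and viewed, at most 10 in all, crops included, and the job is handed in when it is done.

```bash
mkdir -p pics; ls; cat > h.py <<'E'
import numpy as np, cv2
from workcell import env, grab_frame, camera_model, models
def proj(cam,X):
    m=camera_model(cam); c=m["R"]@np.array(X,float)+np.array(m["t"]); p=np.array(m["K"])@c; return p[:2]/p[2]
def ray(cam,px,z):
    m=camera_model(cam);R=np.array(m["R"]);t=np.array(m["t"])
    d=R.T@np.linalg.inv(np.array(m["K"]))@np.array([px[0],px[1],1.]); o=-R.T@t
    return o+d*(z-o[2])/d[2]
E
python3 - <<'E'
from h import *
s=env.state();print(s)
for c in("scene","top"):
    f=grab_frame(c);cv2.imwrite(f"pics/{c}0.png",f)
    for n in ("cable_box","flap_press","flap_hinge","flap_edge","spool"):
        print(c,n,[(np.round(d["point"]).tolist(),round(d["p"],2)) for d in models.search_frame(n,c)[:2]])
E
```

```text
pics
{'time_s': 0.0, 'qpos': array([ 7.37948999e+01,  1.83533095e+01,  8.97093070e+01, -9.92612089e-04,
        7.20439578e+01, -1.14456519e+00]), 'qvel': array([ 0.00068056, -0.04417613,  0.0933277 ,  0.02914489, -0.03162707,
        0.06033627]), 'effort': array([ 4.22002413e-04, -4.12466705e+01, -2.31973743e+01,  7.27513572e-02,
        4.58025362e-02, -1.49916968e-04]), 'ee_pos': array([149.2568338 , 554.76290916, 224.08389456]), 'ee_rot': array([-1.79893428e+02, -1.18532682e-03,  1.64939771e+02]), 'force': array([ 0.05580629, -0.16132004,  0.25875601]), 'torque': array([-0.02805603,  0.03274792,  0.02649988]), 'gripper_force': 0.0, 'gripper_width': 91.26909927642015}
scene cable_box [([486.0, -149.0, 60.0], 0.72)]
scene flap_press [([475.0, -162.0, 62.0], 0.65)]
scene flap_hinge [([476.0, -156.0, 57.0], 0.63)]
scene flap_edge [([475.0, -161.0, 59.0], 0.7)]
scene spool [([528.0, -10.0, 79.0], 0.72)]
top cable_box [([509.0, -98.0, 60.0], 0.79)]
top flap_press [([474.0, -152.0, 57.0], 0.72)]
top flap_hinge [([478.0, -158.0, 58.0], 0.88)]
top flap_edge [([473.0, -156.0, 57.0], 0.88)]
top spool [([535.0, 5.0, 79.0], 0.82)]
```

View pics/scene0.png

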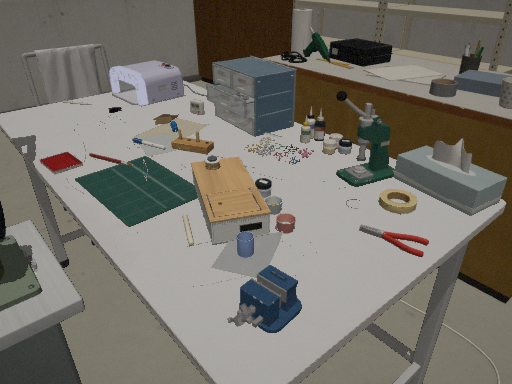

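View pics/top0.png

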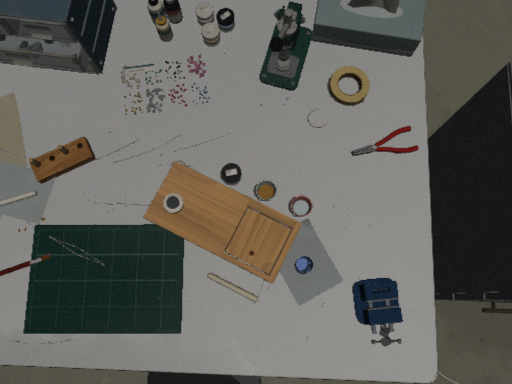

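The top view shows the box as a tilted rectangle with corners near (179,162), (145,217), (300,226) and (270,281). The flap is at its right end, with the dark dot near (252,253). The spool is at (173,203), with the jar and cups on the far side and the vial at (304,264). I'll enlarge the crop to get the corners precisely.

```bash
python3 - <<'E'
from h import *
f=cv2.imread("pics/top0.png")
cv2.imwrite("pics/top0c.png",cv2.resize(f[150:300,135:325],None,fx=4,fy=4,interpolation=cv2.INTER_CUBIC))
E
```

```text
(no output)
```

View pics/top0c.png

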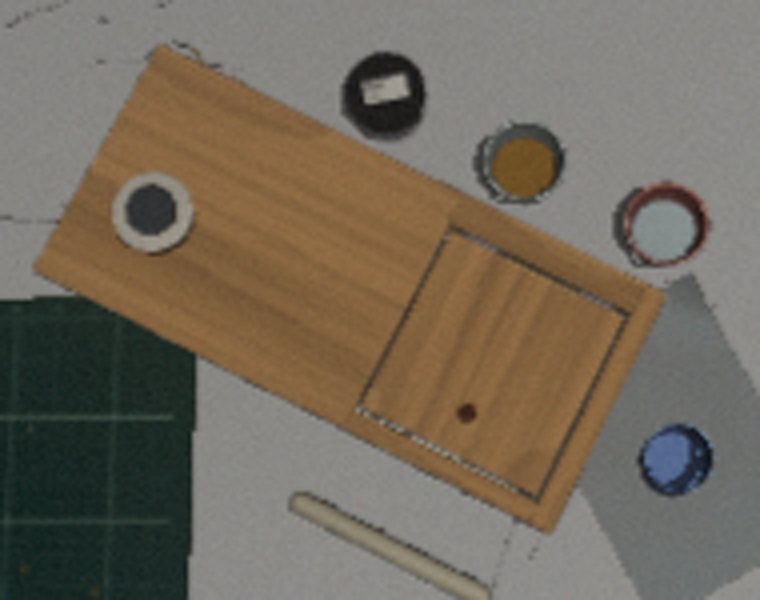

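The crop gives box-top corners at about (160,45), (35,267), (664,292) and (548,530), and the dot at (466,412). The hinge is along the upper-right side of the flap. Now fit the pose.

```bash
cat >> h.py <<'E'
def w(p,b):
    x,y,a=p; c,s=np.cos(a),np.sin(a); b=np.array(b,float)
    return np.array([x+c*b[0]-s*b[1],y+s*b[0]+c*b[1],b[2]])
E
python3 - <<'E'
from h import *
from scipy.optimize import least_squares
px=np.array([(160,45),(35,267),(664,292),(548,530),(466,412),(451,228),(358,408),(630,315),(540,498)])
px=(px+.5)/4-.5+[135,150]
b=[(62,136,60),(-62,136,60),(62,-136,60),(-62,-136,60),(-30,-77,60),(44,-30,60),(-50,-30,60),(44,-124,60),(-50,-124,60)]
r=least_squares(lambda p:np.ravel([proj("top",w(p,q))-u for q,u in zip(b,px)]),[505,-80,-.4],x_scale=[10,10,.1],loss="soft_l1")
p=r.x;print(p[:2],np.degrees(p[2]));print(np.round(r.fun.reshape(-1,2),1).tolist())
np.save("box.npy",p)
for n,q in dict(dot=(-30,-77,60),hinge=(44,-77,60),sw=(-24,-74.5,45),edge=(-50,-77,60)).items(): print(n,w(p,q).round(1),"scene px",proj("scene",w(p,q)).round(1))
print("scene dot check", [proj("scene",w(p,q)).round(1).tolist() for q in b[:4]])
for k,(u,z) in dict(jar=((384,92),36),cupb=((523,165),28),cupa=((665,225),28),vial=((677,458),40),spool=((152,210),86),g1=((297,500),11),g2=((488,595),11)).items():
    u=(np.array(u)+.5)/4-.5+[135,150]; X=ray("top",u,z); d=X[:2]-p[:2]; c,s=np.cos(p[2]),np.sin(p[2])
    print(k,X.round(),"box",round(c*d[0]+s*d[1]),round(-s*d[0]+c*d[1]))
m=camera_model("wrist");print(np.round(m["mount"],2).tolist())
from scipy.spatial.transform import Rotation as Ro
print(Ro.from_euler("xyz",env.state()["ee_rot"],degrees=True).as_matrix().round(3))
E
```

```text
[510.42908674 -88.22161194] -24.48019204901755
[[-0.1, -0.8], [-1.0, 0.3], [1.3, 0.2], [0.9, 1.1], [0.3, 0.1], [-0.4, -0.4], [-0.3, -0.7], [-0.2, 0.1], [-0.1, 0.0]]
dot [ 451.2 -145.9   60. ] scene px [220.2 203.7]
hinge [ 518.6 -176.5   60. ] scene px [254.8 198.5]
sw [ 457.7 -146.1   45. ] scene px [223.2 208.8]
edge [ 433.  -137.6   60. ] scene px [210.6 205.1]
scene dot check [[239.2, 156.4], [190.7, 162.3], [271.5, 211.9], [209.9, 221.6]]
jar [609. -98.  36.] box 94 32
cupb [ 577. -168.   28.] box 93 -45
cupa [ 549. -238.   28.] box 97 -120
vial [ 436. -245.   40.] box -3 -173
spool [535.   2.  86.] box -15 92
g1 [411. -65.  11.] box -101 -20
g2 [ 370. -158.   11.] box -99 -122
[[-0.0, -0.96, -0.28, 79.19], [1.0, 0.0, -0.0, 0.47], [0.0, -0.28, 0.96, -160.25], [0.0, 0.0, 0.0, 1.0]]
[[-0.966  0.26   0.   ]
 [ 0.26   0.966  0.   ]
 [ 0.     0.    -1.   ]]
```

```bash
cat >> h.py <<'E'
from scipy.spatial.transform import Rotation as Ro
P=np.load("box.npy"); C=np.array([16,0,11.]); ca,sa=np.cos(P[2]),np.sin(P[2])
def state():
    s=env.state(); R=Ro.from_euler("xyz",s["ee_rot"],degrees=True).as_matrix(); return s,np.array(s["ee_pos"]),R
def tobox(X): d=X[:2]-P[:2]; return np.array([ca*d[0]+sa*d[1],-sa*d[0]+ca*d[1],X[2]])
B=np.array([[ca,-sa,0],[sa,ca,0],[0,0,1]])
def Rg(t):
    t=np.radians(t); return B@np.array([[-np.cos(t),0,np.sin(t)],[0,1,0],[-np.sin(t),0,-np.cos(t)]])
def goal(pts,lean,ref=C):
    """tool turn to lean (about TCP); then shifts of the lowest fingertip edge through box points, tool axes at that lean"""
    s,p,R=state(); G=Rg(lean)
    print("t",round(s["time_s"],2),"edge now(box)",tobox(p+R@ref).round(1),"F",np.round(s["force"],1),"w",round(s["gripper_width"],1))
    print("turn",np.degrees(Ro.from_matrix(R.T@G).as_rotvec()).round(1))
    cur=p+G@ref
    for q in pts:
        X=w(P,q); print(q,"shift",(G.T@(X-cur)).round(1)); cur=X
E
python3 -m crank '1 0 0 0 0 0 9.4; 1 0 0 0 0 0 0' 20
python3 - <<'E'
from h import *
goal([(60,150,215),(-60,-77,170)],0)
E
```

```text
time_s: 0.85
ee_pos: [149.4, 555.3, 225.0]
ee_rot: [180.0, 0.0, 155.6]
force: [-0.8, -0.1, -1.2]
gripper_width: 74.0
gripper_force: 0.0
t 0.85 edge now(box) [-611.2  436.   214. ] F [-0.8 -0.1 -1.2] w 74.0
turn [0.  0.  0.1]
(60, 150, 215) shift [-671.2 -286.    -1. ]
(-60, -77, 170) shift [ 120. -227.   45.]
```

```bash
python3 -m crank '1 -52 -30 0 0 0 0; 1 -52 -30 0 0 0 0; 1 -52 -30 0 0 0 0; 1 -52 -30 0 0 0 0; 1 -52 -30 0 0 0 0; 1 -52 -30 0 0 0 0; 1 -52 -30 0 0 0 0; 1 -31 -50 0 0 0 0; 1 -31 -50 0 0 0 0; 1 -31 -50 0 0 0 0'
python3 -m crank '1 -31 -50 0 0 0 0; 1 -31 -50 0 0 0 0; 1 -31 -50 0 0 0 0; 1 0 0 0 0 -10 0; 1 0 0 0 0 -10 0; 1 0 0 0 0 -10 0; 1 0 0 0 0 0 0'
python3 - <<'E'
from h import *
goal([(-30,-77,100),(-30,-77,63),(-30,-77,55)],30)
cv2.imwrite("pics/w1.png",grab_frame("wrist"))
E
```

```text
time_s: 2.1
ee_pos: [416.5, 36.5, 225.2]
ee_rot: [180.0, 0.1, 155.7]
force: [1.0, 0.3, 0.5]
gripper_width: 0.8
gripper_force: 0.0
time_s: 2.98
ee_pos: [434.9, -135.4, 222.7]
ee_rot: [-179.9, 29.6, 155.8]
force: [0.3, 0.7, 0.0]
gripper_width: 0.5
gripper_force: 0.0
t 2.98 edge now(box) [-57.7 -74.3 205.2] F [0.3 0.7 0. ] w 0.5
turn [-0.  -0.4  0.2]
(-30, -77, 100) shift [ 28.7  -2.8 104.8]
(-30, -77, 63) shift [18.5  0.  32. ]
(-30, -77, 55) shift [4.  0.  6.9]
```

View pics/w1.png

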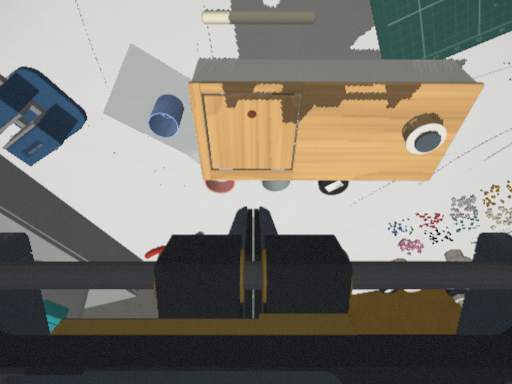

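The wrist view shows the closed fingers with tips near (252,210), the flap dot at (252,114) and the flap outlined from (203,94) to (300,170). I'll check these against the predicted pixels.

```bash
python3 - <<'E'
from h import *
m=camera_model("wrist");M=np.array(m["mount"]);K=np.array(m["K"])
s,p,R=state()
def pt(T): c=np.linalg.inv(M)@np.r_[T,1]; u=K@c[:3]; return (u[:2]/u[2]).round(1)
for n,b in dict(dot=(-30,-77,60),fl1=(-50,-30,60),fl2=(44,-124,60),c=(-62,-136,60)).items(): print(n,pt(R.T@(w(P,b)-p)))
for T in [(16,0,11),(-16,0,11),(10,0,11),(0,0,11),(16,13,11),(16,13,-20),(16,13,-48)]: print(T,pt(T))
f=cv2.imread("pics/w1.png");cv2.imwrite("pics/w1c.png",cv2.resize(f[190:320,170:340],None,fx=4,fy=4,interpolation=cv2.INTER_CUBIC))
E
```

```text
dot [249.4 109. ]
fl1 [299.4  90.4]
fl2 [209.1 164.9]
c [184.2  77.9]
(16, 0, 11) [252.2 208.2]
(-16, 0, 11) [252.2 256.5]
(10, 0, 11) [252.2 217.6]
(0, 0, 11) [252.2 232.9]
(16, 13, 11) [274.1 208.2]
(16, 13, -20) [278.3 229.8]
(16, 13, -48) [283.7 258. ]
```

View pics/w1c.png

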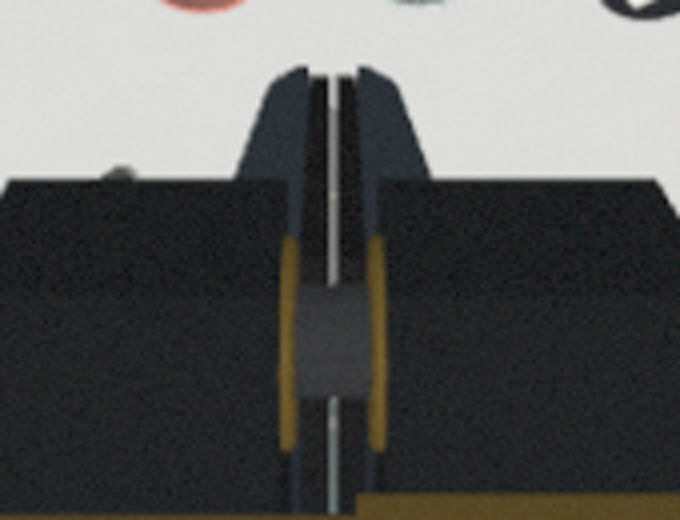

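Tip edge matches the predicted (16,0,11) to about 1 px. The dot is about 5 px lower than predicted, i.e. 3–6 mm further in +x, so I'll go down near it and compare tip and dot in the same picture.

```bash
python3 -m crank '1 15 -1 44 0 0 0; 1 15 -1 44 0 0 0; 1 13 -1 38 0 0 0; 1 0 0 0 0 0 0; 1 0 0 0 0 0 0'
python3 - <<'E'
from h import *
f=grab_frame("wrist");goal([(-30,-77,62)],30)
m=camera_model("wrist");M=np.array(m["mount"]);K=np.array(m["K"])
s,p,R=state()
def pt(T): c=np.linalg.inv(M)@np.r_[T,1]; u=K@c[:3]; return (u[:2]/u[2]).round(1)
for n,b in dict(dot=(-30,-77,60),fl1=(-50,-30,60),fl3=(-50,-124,60),c=(-62,-136,60)).items(): print(n,pt(R.T@(w(P,b)-p)))
print(pt((16,0,11)))
cv2.imwrite("pics/w2.png",cv2.resize(f[:250,120:400],None,fx=2.8,fy=2.4,interpolation=cv2.INTER_CUBIC))
E
```

```text
time_s: 3.65
ee_pos: [463.4, -151.1, 95.9]
ee_rot: [-180.0, 30.2, 155.5]
force: [0.0, 0.7, -0.7]
gripper_width: 0.5
gripper_force: 0.0
t 3.7 edge now(box) [-25.3 -76.6  78.8] F [-0.8 -0.5  0.6] w 0.6
turn [0.  0.2 0. ]
(-30, -77, 62) shift [12.5 -0.4 12.3]
dot [251.6 180. ]
fl1 [332.9 155.6]
fl3 [170.2 155.6]
c [144.1 138.9]
[252.2 208.2]
```

View pics/w2.png

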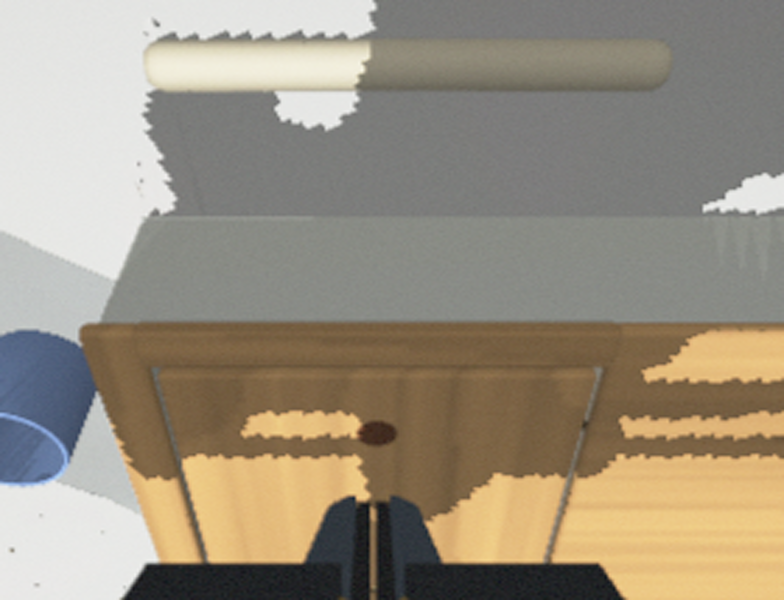

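Close up, the dot sits at about (254.6,180) against a predicted (251.6,180), the flap's front corners at (175,153) and (336,153), and the tip at row 207.5. The box is therefore about 2 mm further in +y and 1 mm in -x; I'll correct that and press.

```bash
python3 - <<'E'
from h import *
P[:2]+=(B@[-1,2,0])[:2]; np.save("box.npy",P)
goal([(-30,-77,62),(-30,-77,58)],30)
E
python3 -m crank '1 12 1.5 13 0 0 0; 1 0 0 0 0 0 0; 1 1 0 1.7 0 0 0; 1 1 0 1.7 0 0 0; 1 0 0 0 0 0 0'
```

```text
t 3.7 edge now(box) [-24.3 -78.6  78.8] F [-0.8 -0.5  0.6] w 0.6
turn [0.  0.2 0. ]
(-30, -77, 62) shift [13.3  1.6 11.8]
(-30, -77, 58) shift [2.  0.  3.5]
time_s: 4.32
ee_pos: [459.8, -149.5, 79.4]
ee_rot: [-179.8, 30.3, 155.5]
force: [-0.6, -0.2, 1.0]
gripper_width: 0.6
gripper_force: 0.0
```

```bash
python3 -m crank '1 0 0 0 0 0 0; 1 1 0 1.7 0 0 0; 1 1 0 1.7 0 0 0; 1 0 0 0 0 0 0; 1 0 0 0 0 0 0'
python3 -c "
from h import *
goal([(-30,-77,55)],30)"
```

```text
time_s: 4.95
ee_pos: [459.4, -149.2, 74.5]
ee_rot: [-179.8, 30.2, 155.5]
force: [1.4, -0.3, 1.1]
gripper_width: 0.7
gripper_force: 0.6
t 4.95 edge now(box) [-28.5 -78.7  56.9] F [ 1.4 -0.3  1.1] w 0.7
turn [-0.2  0.2 -0. ]
(-30, -77, 55) shift [2.3 1.6 0.9]
```

```bash
python3 -m crank '1 1 0 1.7 0 0 0; 1 1 0 1.7 0 0 0; 1 0 0 0 0 0 0; 1 0 0 0 0 0 0'
python3 -c "
from h import *
goal([(-30,-77,55)],30)"
```

```text
time_s: 5.45
ee_pos: [459.8, -149.4, 71.3]
ee_rot: [-179.8, 30.3, 155.5]
force: [-3.9, 1.1, 9.7]
gripper_width: 0.5
gripper_force: 5.0
t 5.45 edge now(box) [-28.  -78.7  53.7] F [-3.9  1.1  9.7] w 0.5
turn [-0.2  0.3 -0. ]
(-30, -77, 55) shift [ 1.   1.7 -2. ]
```

```bash
python3 -m crank '1 -5 0 -8.7 0 0 0; 1 -5 0 -8.7 0 0 0; 1 33 0 -42 0 0 0; 1 20 0 -45 0 0 0; 1 0 0 0 0 0 0; 1 0 0 0 0 0 0; 1 0 0 0 0 0 0; 1 0 0 0 0 0 0'
python3 - <<'E'
from h import *
goal([(-60,-76,100),(-21.5,-74.5,62),(-21.5,-74.5,47)],30)
f=grab_frame("wrist");g=grab_frame("scene")
m=camera_model("wrist");M=np.array(m["mount"]);K=np.array(m["K"])
s,p,R=state()
def pt(T): c=np.linalg.inv(M)@np.r_[T,1]; u=K@c[:3]; return (u[:2]/u[2]).round(1)
print(pt(R.T@(w(P,(-24,-74.5,45))-p)))
a=cv2.resize(f[:250,120:400],(448,400));b=cv2.resize(g[130:250,170:300],(346,320),interpolation=cv2.INTER_CUBIC)
o=np.zeros((400,800,3),np.uint8);o[:,:448]=a;o[:320,450:796]=b;cv2.imwrite("pics/w3.png",o)
E
```

```text
time_s: 6.45
ee_pos: [377.9, -112.2, 136.1]
ee_rot: [-179.7, 30.0, 155.5]
force: [0.1, -0.7, 0.5]
gripper_width: 0.7
gripper_force: 0.0
t 6.45 edge now(box) [-118.1  -78.8  118.6] F [ 0.1 -0.7  0.5] w 0.7
turn [-0.3  0.   0. ]
(-60, -76, 100) shift [-41.    2.8  45.1]
(-21.5, -74.5, 62) shift [-14.3   1.5  52.2]
(-21.5, -74.5, 47) shift [ 7.5  0.  13. ]
[257.4 212. ]
```

View pics/w3.png

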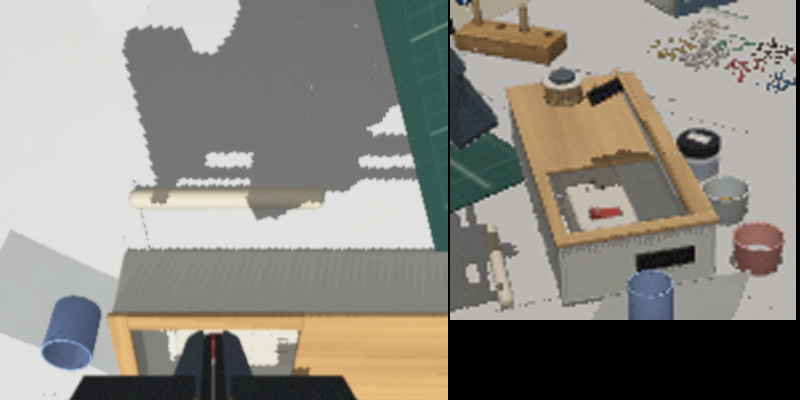

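The flap is open (its black tongue shows at (605,90) on the upright flap in the right panel), and the red switch is visible at (605,212) and behind the fingers in the wrist view. Moving over the switch.

```bash
python3 -m crank '1 -41 3 40 0 0 0; 1 -7 0.7 26 0 0 0; 1 -7 0.7 26 0 0 0; 1 0 0 0 0 0 0; 1 0 0 0 0 0 0'
python3 - <<'E'
from h import *
goal([(-21.5,-74.5,48),(-21.5,-74.5,40)],30)
f=grab_frame("wrist")
m=camera_model("wrist");M=np.array(m["mount"]);K=np.array(m["K"])
s,p,R=state()
def pt(T): c=np.linalg.inv(M)@np.r_[T,1]; u=K@c[:3]; return (u[:2]/u[2]).round(1)
for b in [(-24,-80.5,45),(-24,-68.5,45),(-14,-74.5,45),(-37,-74.5,40),(-50,-30,60),(-50,-124,60)]:print(b,pt(R.T@(w(P,b)-p)))
cv2.imwrite("pics/w4.png",cv2.resize(f[110:250,160:360],None,fx=4,fy=4,interpolation=cv2.INTER_CUBIC))
E
```

```text
time_s: 7.18
ee_pos: [464.0, -147.1, 84.9]
ee_rot: [-179.7, 30.1, 155.5]
force: [0.2, 0.8, -0.7]
gripper_width: 0.4
gripper_force: 0.0
t 7.17 edge now(box) [-25.2 -74.9  67.3] F [ 0.2  0.8 -0.7] w 0.4
turn [-0.3  0.1 -0. ]
(-21.5, -74.5, 48) shift [ 6.4  0.3 18.6]
(-21.5, -74.5, 40) shift [4.  0.  6.9]
(-24, -80.5, 45) [243.7 182.2]
(-24, -68.5, 45) [262.2 182.3]
(-14, -74.5, 45) [253.  192.7]
(-37, -74.5, 40) [252.9 162.1]
(-50, -30, 60) [333.4 168.7]
(-50, -124, 60) [163.3 168.5]
```

View pics/w4.png

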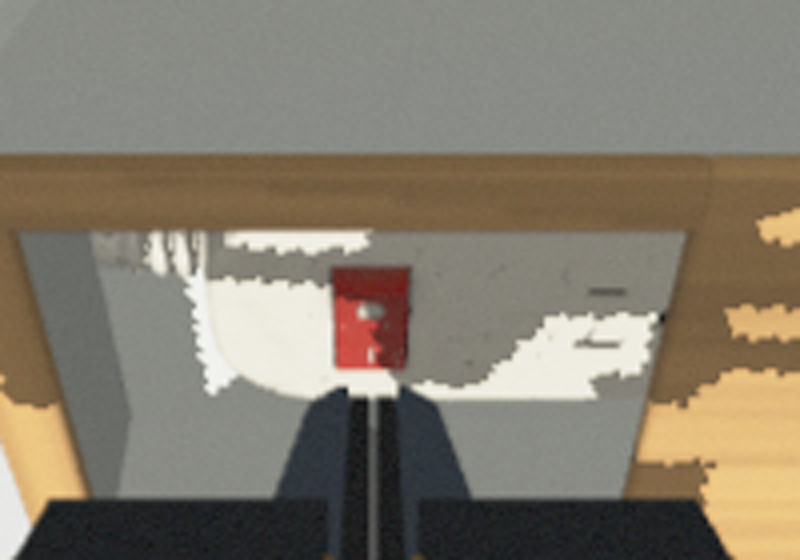

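The red rocker's outer top edge is at full-image (253,182.5), against a predicted (253,182.2), so the pose is good to about 1 mm. Pressing at x -21.5.

```bash
python3 -m crank '1 6.4 0.3 18.6 0 0 0; 1 0 0 0 0 0 0; 1 0 0 0 0 0 0; 1 1 0 1.7 0 0 0; 1 1 0 1.7 0 0 0; 1 1 0 1.7 0 0 0; 1 0 0 0 0 0 0; 1 0 0 0 0 0 0'
python3 -c "
from h import *
goal([(-21.5,-74.5,40)],30)"
```

```text
time_s: 8.22
ee_pos: [466.5, -149.9, 70.1]
ee_rot: [-179.5, 30.3, 155.5]
force: [0.2, 0.4, 0.1]
gripper_width: 0.6
gripper_force: 0.0
t 8.22 edge now(box) [-21.6 -76.4  52.5] F [0.2 0.4 0.1] w 0.6
turn [-0.6  0.3 -0. ]
(-21.5, -74.5, 40) shift [ 6.1  1.8 11. ]
```

```bash
python3 -m crank '1 2 0.8 3.5 0 0 0; 1 2 0.8 3.5 0 0 0; 1 0 0 0 0 0 0; 1 0 0 0 0 0 0; 1 0 0 0 0 0 0'
python3 -c "
from h import *
goal([(-21.5,-74.5,40)],30)"
```

```text
time_s: 8.85
ee_pos: [467.7, -148.8, 64.1]
ee_rot: [-179.4, 30.1, 155.5]
force: [-0.0, 1.8, 0.3]
gripper_width: 0.3
gripper_force: 0.0
t 8.85 edge now(box) [-21.1 -74.9  46.5] F [-0.   1.8  0.3] w 0.3
turn [-0.5  0.1  0. ]
(-21.5, -74.5, 40) shift [3.6 0.3 5.5]
```

```bash
python3 -m crank '1 1.2 0 1.7 0 0 0; 1 1.2 0 1.7 0 0 0; 1 1 0 1.7 0 0 0; 1 0 0 0 0 0 0; 1 0 0 0 0 0 0'
python3 -c "
from h import *
goal([(-21.5,-74.5,40)],30)"
```

```text
time_s: 9.48
ee_pos: [467.9, -148.9, 61.3]
ee_rot: [-179.5, 29.8, 155.5]
force: [-2.2, 0.2, 4.0]
gripper_width: 0.6
gripper_force: 1.5
t 9.47 edge now(box) [-21.  -74.9  43.8] F [-2.2  0.2  4. ] w 0.6
turn [-0.5 -0.2 -0. ]
(-21.5, -74.5, 40) shift [2.4 0.3 2.9]
```

```bash
python3 -m crank '1 1.5 0 1.7 0 0 0; 1 1.3 0 1.7 0 0 0; 1 1 0 1.7 0 0 0; 1 0 0 0 0 0 0; 1 0 0 0 0 0 0'
python3 -c "
from h import *
goal([(-21.5,-74.5,40)],30)"
```

```text
time_s: 10.1
ee_pos: [467.3, -148.6, 58.6]
ee_rot: [-179.5, 29.5, 155.5]
force: [-6.5, 3.0, 9.7]
gripper_width: 0.3
gripper_force: 5.7
t 10.1 edge now(box) [-21.8 -75.   41.1] F [-6.5  3.   9.7] w 0.3
turn [-0.5 -0.5 -0. ]
(-21.5, -74.5, 40) shift [0.4 0.4 0.9]
```

```bash
python3 -m crank '1 1 0 1.7 0 0 0; 1 1 0 1.7 0 0 0; 1 1 0 1.7 0 0 0; 1 0 0 0 0 0 0; 1 0 0 0 0 0 0'
python3 -c "
from h import *
goal([(-21.5,-74.5,40)],30)"
```

```text
time_s: 10.72
ee_pos: [467.6, -148.8, 57.7]
ee_rot: [-179.5, 29.4, 155.5]
force: [-19.9, 9.9, 35.1]
gripper_width: 0.6
gripper_force: 19.8
t 10.72 edge now(box) [-21.5 -75.   40.3] F [-19.9   9.9  35.1] w 0.6
turn [-0.5 -0.6 -0. ]
(-21.5, -74.5, 40) shift [0.3 0.4 0.1]
```

A hard stop at 35 N, so the switch is down. I'll retract straight up and check the switch and whether the box has shifted.

```bash
python3 -m crank '1 -4 0 -7 0 0 0; 1 -10 0 -17 0 0 0; 1 4 0 -40 0 0 0; 1 4 0 -40 0 0 0; 1 0 0 0 0 0 0; 1 0 0 0 0 0 0'
python3 - <<'E'
from h import *
goal([(-60,-77,190),(75,-77,190),(75,-77,130)],30)
f=grab_frame("wrist");g=grab_frame("top")
m=camera_model("wrist");M=np.array(m["mount"]);K=np.array(m["K"])
s,p,R=state()
def pt(T): c=np.linalg.inv(M)@np.r_[T,1]; u=K@c[:3]; return (u[:2]/u[2]).round(1)
for b in [(-24,-74.5,41),(-24,-74.5,45),(-50,-30,60),(-50,-124,60)]:print(b,pt(R.T@(w(P,b)-p)))
o=np.zeros((600,800,3),np.uint8);o[:,:400]=cv2.resize(f[90:240,200:300],(400,600),interpolation=cv2.INTER_CUBIC);o[:480,402:798]=cv2.resize(g[160:290,220:320],(396,480),interpolation=cv2.INTER_CUBIC);cv2.imwrite("pics/w5.png",o)
E
```

```text
time_s: 11.48
ee_pos: [431.6, -134.1, 135.8]
ee_rot: [-179.0, 29.5, 155.5]
force: [0.1, -0.0, -0.4]
gripper_width: 0.6
gripper_force: 0.0
t 11.47 edge now(box) [-60.3 -76.7 118.4] F [ 0.1 -0.  -0.4] w 0.6
turn [-1.1 -0.5 -0. ]
(-60, -77, 190) shift [-35.9  -0.5 -62. ]
(75, -77, 190) shift [-116.9    0.    67.5]
(75, -77, 130) shift [30.  0. 52.]
(-24, -74.5, 41) [257.  167.5]
(-24, -74.5, 45) [256.9 170.7]
(-50, -30, 60) [316.4 158.8]
(-50, -124, 60) [191.  158.4]
```

View pics/w5.png

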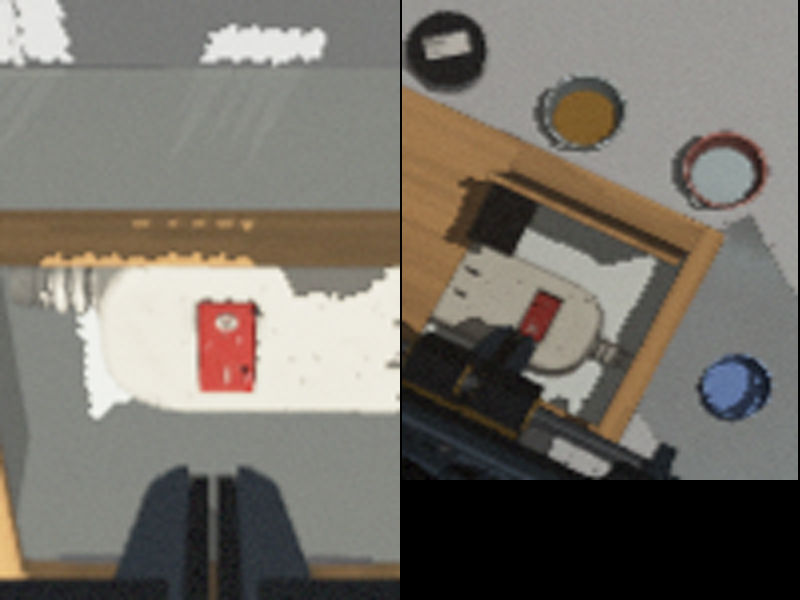

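The rocker's near-end side face has disappeared at left (227,303), so its near end is down and flush and the switch is on. The box has not moved. Now up, turn to a 10° lean and cross behind the flap.

```bash
python3 -m crank '1 -18 0 -31 0 0 0; 1 -18 0 -31 0 0 0; 1 0 0 0 -1 10 0; 1 0 0 0 0 9.5 0; 1 0 0 0 0 0 0; 1 0 0 0 0 0 0'
python3 - <<'E'
from h import *
goal([(75,-77,190),(75,-77,130),(50,-77,130)],10)
t=np.radians(77.35)
for a in (77.35,65,50,35,20,8,0): 
    a=np.radians(a); print(round(np.degrees(a)),(44-74*np.cos(a)).round(1),(60+74*np.sin(a)).round(1))
E
```

```text
time_s: 12.32
ee_pos: [431.4, -133.2, 206.1]
ee_rot: [-180.0, 9.9, 155.4]
force: [0.4, 1.1, -0.1]
gripper_width: 0.9
gripper_force: 0.0
t 12.32 edge now(box) [-66.2 -75.6 192.5] F [ 0.4  1.1 -0.1] w 0.9
turn [-0.1 -0.1 -0.2]
(75, -77, 190) shift [-138.6   -1.3   26.9]
(75, -77, 130) shift [10.4  0.  59.1]
(50, -77, 130) shift [24.6 -0.  -4.3]
77 27.8 132.2
65 12.7 127.1
50 -3.6 116.7
35 -16.6 102.4
20 -25.5 85.3
8 -29.3 70.3
0 -30.0 60.0
```

```bash
python3 -m crank '1 -46 0 8 0 0 0; 1 -46 0 8 0 0 0; 1 -47 -1 8 0 0 0; 1 0 0 0 0 0 0; 1 5 0 29 0 0 0; 1 5 0 29 0 0 0; 1 0 0 0 0 0 0; 1 0 0 0 0 0 0'
python3 - <<'E'
from h import *
goal([(28,-77,130),(12.7,-77,127),(-3.6,-77,117),(-16.6,-77,102.4),(-25.5,-77,85.3),(-29.3,-77,70.3),(-30,-77,62),(-30,-77,54)],10)
E
```

```text
time_s: 13.32
ee_pos: [560.3, -192.8, 150.6]
ee_rot: [180.0, 10.1, 155.4]
force: [-0.3, 0.6, 0.8]
gripper_width: 0.6
gripper_force: 0.0
t 13.32 edge now(box) [ 75.9 -76.5 137. ] F [-0.3  0.6  0.8] w 0.6
turn [ 0.   0.1 -0.1]
(28, -77, 130) shift [48.4 -0.5 -1.4]
(12.7, -77, 127) shift [15.6 -0.   0.3]
(-3.6, -77, 117) shift [17.8 -0.   7. ]
(-16.6, -77, 102.4) shift [15.3  0.  12.1]
(-25.5, -77, 85.3) shift [11.7 -0.  15.3]
(-29.3, -77, 70.3) shift [ 6.3  0.  14.1]
(-30, -77, 62) shift [ 2.1 -0.   8.1]
(-30, -77, 54) shift [1.4 0.  7.9]
```

```bash
python3 -m crank '1 20 0 0 0 0 0; 1 14 0 0 0 0 0; 1 14 0 -1 0 0 0; 1 8 0 0 0 0 0; 1 8 0 0.5 0 0 0; 1 9 0 3.5 0 0 0; 1 9 0 3.5 0 0 0; 1 0 0 0 0 0 0'
python3 - <<'E'
from h import *
goal([(-16.6,-77,102.4),(-25.5,-77,85.3),(-29.3,-77,70.3),(-30,-77,62)],10)
E
```

```text
time_s: 14.32
ee_pos: [487.1, -159.5, 128.2]
ee_rot: [180.0, 9.9, 155.4]
force: [-0.7, -0.6, -0.2]
gripper_width: 0.5
gripper_force: 0.2
t 14.32 edge now(box) [ -4.6 -76.4 114.6] F [-0.7 -0.6 -0.2] w 0.5
turn [-0.  -0.1 -0.1]
(-16.6, -77, 102.4) shift [14.  -0.5  9.9]
(-25.5, -77, 85.3) shift [11.7 -0.  15.3]
(-29.3, -77, 70.3) shift [ 6.3  0.  14.1]
(-30, -77, 62) shift [ 2.1 -0.   8.1]
```

```bash
python3 -m crank '1 7 0 5 0 0 0; 1 7 0 5 0 0 0; 1 6 0 7.5 0 0 0; 1 6 0 7.5 0 0 0; 1 3 0 7 0 0 0; 1 3 0 7 0 0 0; 1 1 0 4 0 0 0; 1 0 0 0 0 0 0; 1 0 0 0 0 0 0'
python3 - <<'E'
from h import *
goal([(-30,-77,60),(-30,-77,54)],10)
E
```

```text
time_s: 15.45
ee_pos: [465.6, -149.5, 81.0]
ee_rot: [180.0, 10.0, 155.4]
force: [-0.5, 0.3, 0.7]
gripper_width: 0.5
gripper_force: 0.4
t 15.45 edge now(box) [-28.2 -76.3  67.4] F [-0.5  0.3  0.7] w 0.5
turn [ 0.  -0.  -0.2]
(-30, -77, 60) shift [ 3.1 -0.6  6.9]
(-30, -77, 54) shift [1.  0.  5.9]
```

```bash
python3 -m crank '1 1 0 3.5 0 0 0; 1 1 0 3.5 0 0 0; 1 0.4 0 2 0 0 0; 1 0.4 0 2 0 0 0; 1 0.4 0 2 0 0 0; 1 0 0 0 0 0 0; 1 0 0 0 0 0 0'
python3 - <<'E'
from h import *
goal([(-30,-77,54)],10)
E
```

```text
time_s: 16.32
ee_pos: [465.1, -149.2, 68.0]
ee_rot: [180.0, 10.0, 155.4]
force: [-0.8, -0.6, 5.5]
gripper_width: 0.3
gripper_force: 3.0
t 16.32 edge now(box) [-28.8 -76.3  54.4] F [-0.8 -0.6  5.5] w 0.3
turn [ 0.   0.  -0.2]
(-30, -77, 54) shift [ 1.2 -0.7  0.2]
```

```bash
python3 -m crank '1 0.3 0 1.7 0 0 0; 1 0 0 0 0 0 0; 1 0 0 0 0 0 0'
python3 -c "
from h import *
goal([(-30,-77,54)],10)"
```

```text
time_s: 16.7
ee_pos: [465.2, -149.3, 67.0]
ee_rot: [180.0, 10.1, 155.4]
force: [-2.9, 0.7, 12.1]
gripper_width: 0.8
gripper_force: 6.2
t 16.7 edge now(box) [-28.7 -76.3  53.4] F [-2.9  0.7 12.1] w 0.8
turn [ 0.   0.1 -0.2]
(-30, -77, 54) shift [ 1.1 -0.7 -0.8]
```

The press has reached the firm stop at 12 N, so I'll release straight up, wait and look.

```bash
python3 -m crank '1 -1 0 -6 0 0 0; 1 -2 0 -12 0 0 0; 1 -7 0 -40 0 0 0; 1 -10 0 -55 0 0 0; 1 50 0 -20 0 0 0; 1 50 0 -20 0 0 0; 1 50 0 -10 0 0 0; 1 50 0 -10 0 0 0; 1 0 0 0 0 0 0; 1 0 0 0 0 0 0'
python3 -m crank '1 0 0 0 0 0 0; 1 0 0 0 0 0 0; 1 0 0 0 0 0 0; 1 0 0 0 0 0 0; 1 0 0 0 0 0 0; 1 0 0 0 0 0 0'
python3 - <<'E'
from h import *
f=grab_frame("top");g=grab_frame("scene")
o=np.zeros((600,800,3),np.uint8);o[:450]=0
o[:480,:450]=cv2.resize(f[150:300,135:325],(450,355),interpolation=cv2.INTER_CUBIC)[:480] if 0 else cv2.resize(f[150:310,165:315],(450,480),interpolation=cv2.INTER_CUBIC)
o[:340,455:795]=cv2.resize(g[140:260,180:300],(340,340),interpolation=cv2.INTER_CUBIC);cv2.imwrite("pics/w6.png",o)
for b in [(62,136,60),(62,-136,60),(-62,-136,60),(-30,-77,60)]:print(proj("top",w(P,b)).round(1))
E
```

```text
time_s: 17.95
ee_pos: [276.8, -62.9, 205.5]
ee_rot: [180.0, 10.1, 155.4]
force: [0.1, -0.1, 0.2]
gripper_width: 0.2
gripper_force: 0.0
time_s: 18.7
ee_pos: [276.2, -62.8, 205.0]
ee_rot: [180.0, 10.0, 155.4]
force: [-0.1, -0.2, 0.3]
gripper_width: 0.6
gripper_force: 0.0
[173.3 160.1]
[300.7 222.8]
[271.3 283.2]
[250.2 252.7]
```

View pics/w6.png

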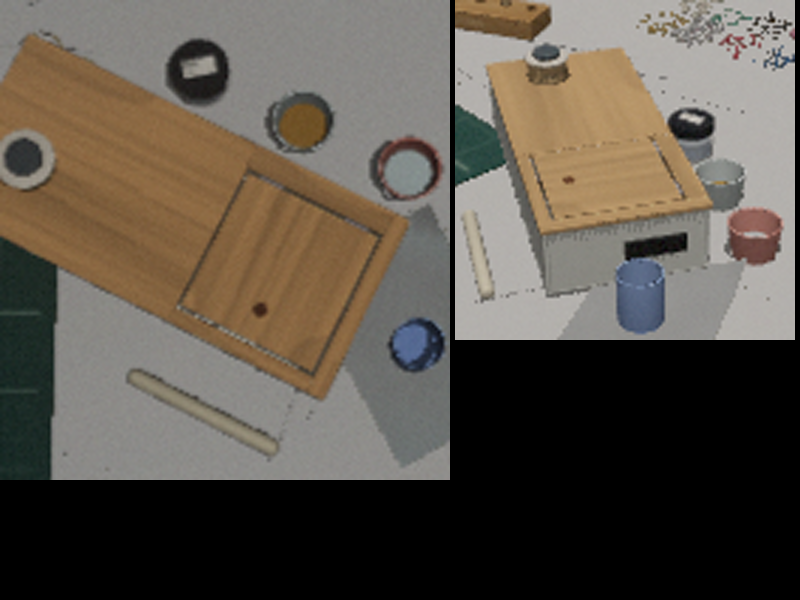

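The flap is shut flush, with its dot at left (260,309), i.e. full-image (251.7,253) — the same place as at the start. The box, cups, vial, jar, spool and glue stick are where they were, and the arm is clear, so I'm handing in.

```bash
python3 -c "
from workcell import env
print(env.job_done())"
```

```text
the job is handed in; nothing more can be done
None
```

The flap was popped open, the switch's near end pressed to its hard stop (on), and the flap pushed over and latched flush; the box and everything around and on it look undisturbed in the final pictures, and the job was handed in at about 19 s.

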